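# Fit the two tiers on the tasting stand

### The arm

A 6-joint arm with a two-finger parallel gripper is mounted at the origin on a cart in front of the work surface, level with it; the furniture and walls round the work are solid. World frame = base frame: x ahead of the robot, y to its left, z up, the work surface at z = 0. Lengths are in mm, angles in rad, forces in N, time in s.
With the tool pointing down it reaches from about 350 to 775 mm from the base axis. Payload 7.3 kg.
Tool frame: the origin (TCP) lies at the very end of the fingers, on their centre line; the grasp point (between the pads) lies 19 mm behind it (bot.tcp_to_grasp is the distance from the TCP to the grasp point, in mm); z points along the fingers, y is the direction in which the jaws open and shut (so a half turn about z gives the same grasp; the last joint's range is limited). The gripper opens to 92 mm and grips with 3 to 60 N. Pads are 19 mm wide; open, the fingers measure 130 mm over their backs; the gripper's body (75 mm by 190 mm) begins 47 mm behind the grasp point.
Start: joints at [1.124, 0.342, 1.524, -0, 1.275, -0.146], TCP at [155.534, 501.452, 226.741] pointing down, gripper open.
Joint ranges: [-2.53, 2.53], [-0.77, 2.02], [0.04, 2.7], [-1, 4.14], [0.28, 2.66], [-3.11, 3.11]. Speed limits (rad/s): [2.57, 2.57, 3.14, 3.14, 3.14, 3.14].

### API

Orientations are given as [roll, pitch, yaw] about the fixed x, y, z axes, in that order (R = Rz(yaw) Ry(pitch) Rx(roll)).
In Python, from plant import bot gives the robot as it stands. The module is installed in compiled form; this text tells all that it offers.
- The arm moves only by the tool carry_out, never from a script. Its argument "motion" is a list of rows, each a list of 5 numbers: the closure, from 0 (fully open) to 1 (shut), then the shift along the tool's x, y, z in mm, then the turn about the tool's z in degrees. In form: [[claw, dx, dy, dz, spin], ...]. A call has 1 to 10 rows; each row is the pose to reach, as a shift and turn from the pose measured when the call began, along the tool's axes at that moment; what a row does not reach only later rows make up. A row lasts 1/8 s, in which the tool goes at most 62.5 mm and 10.7 degrees, less where a joint would pass 70% of its speed; a pose out of reach is approached as far as the arm can. A call with a gripper value outside its range is refused whole. The fingers move at their own pace and stop on an object; the grip force is fixed at half the most. Time passes only in rows, so rows that repeat a pose let the fingers close. It gives the time, the measured TCP pose, the force and the opening at its end, in the units of the state.
- bot.get_obs(): the state, without advancing time (a new reading comes with each control period).
- bot.capture(name): name is "scene" or "top"; returns a dict with "color" (400x640x3 uint8, red, green, blue), "depth" (400x640 float32, mm along the optical axis (not along the pixel's ray), 0 where there is no reading), "K" (3x3 intrinsics, pixels), "camera_from_world" (4x4, takes a point from world to camera coordinates). Camera axes: x right, y down, z forward; pixel columns grow to the right and rows downward; lengths in mm; the calibration is good to about 2 mm. A picture is of the moment at which its call begins.
- bot.close_job(): hands the job in, once; it reports no verdict.
The state is a dict: "time": time; "joint_positions": joint angles; "dq": joint speeds; "tau": joint torques, N m; "tool_pos": TCP position; "tcp_rot": TCP orientation; "contact_force": force on the tool from outside, world axes, zero at the start; "moment": the same for the moment, N m; "grip_width": finger opening in mm.
Only numpy, scipy, OpenCV 4.12 (cv2) and the standard library are available. Lean on these libraries where they do the work, as an engineer would, in place of code of your own. Each camera call takes 0.05 s, during which the arm holds its last target.

### The job

Put the cheese tasting stand together: lower the dark tier with the large holes over the posts, which stand a little loose and askew, feeling about until every hole has dropped over its own post, and press it down past the sprung balls until it is fully home and level on the lower steps; then fit the light tier on the upper steps the same way. Do not drop the tiers or ram them onto the posts, leave the cheese on the deck and the things around the stand where they are, and let go at the end.

Things in the scene. Friction and masses are not known exactly. Their poses are not given: they have to be found in the camera images.
- stand: Tasting stand, fixed: dark slate deck 146 x 222 mm (x, y), top 24 mm above the worktop, four stepped steel posts nominally at x = +-42, y = +-78 mm: diameter 29 mm up to the lower step at z = 80, 21 mm up to the upper step at z = 156, 11 mm up to the tip at z = 202; tips and upper steps bevelled 1 mm. Origin: middle of the stand at worktop height, z up; a half turn makes no difference.
- low_seat (a point): Point midway between the four lower steps, 80 mm above the worktop, axes as the stand's: the dark tier's origin ends here, give or take the posts' lean. Its 23 mm holes have 1 mm to spare round the 21 mm posts and 6 mm round the 11 mm ends above, so it can hang up on the upper steps, or on the tips.
- top_seat (a point): Point midway between the four upper steps, 156 mm above the worktop, axes as the stand's: the light tier's origin ends here, give or take the lean. Its 13 mm holes have 1 mm to spare round the 11 mm posts. Every post has play in its socket: pivoting 24 mm above the worktop it leans its own way, up to a stop at 0.028 rad along x and along y (5 mm at the tip). Under 2 N move a post; it stays as left.
- catch (a point): One of the eight sprung steel balls, 9 mm across: one above each step, centred 16 mm over it, standing 3 mm out of the post towards y = 0. A tier let down rests on its four balls, some 18 mm too high; pressed down at the grip bar with about 10 to 20 N it pushes them in and slides past them onto the steps, and they spring out over it. The dark tier passes the upper balls freely.
- lower_tier: Dark brown wood tray, 138 x 206 (x, y) mm, plate 12 mm thick, lip round the edge up to 22 mm. Four round holes of diameter 23 mm at x = +-42, y = +-78 mm in its frame. Lies flat on the worktop at the front, left or right; 0.25 to 0.45 kg, balanced under its grip bar. Origin: centre of the underside, z up; a half turn makes no difference. Goes on the lower steps.
- lower_tier_grip (a point): Centre of the light wooden grip bar over the middle of the dark tier, 42 mm above the tier's underside. The bar runs along the tier's y axis: 13 mm wide (x), 76 mm long (y), 22 mm high, top at 53 mm; open below, on two thin pillars at y = +-27 mm.
- upper_tier: Light wood tray, 118 x 190 (x, y) mm, plate 12 mm thick, lip round the edge up to 22 mm. Four round holes of diameter 13 mm at x = +-42, y = +-78 mm in its frame. Lies flat on the worktop at the front, left or right; 0.25 to 0.45 kg, balanced under its grip bar. Origin: centre of the underside, z up; a half turn makes no difference. Goes on the upper steps.
- upper_tier_grip (a point): Centre of the dark wooden grip bar over the middle of the light tier, 42 mm above the tier's underside. The bar runs along the tier's y axis: 13 mm wide (x), 76 mm long (y), 22 mm high, top at 53 mm; open below, on two thin pillars at y = +-27 mm.
- white_cut: White cut of soft cheese, 82 x 59 x 40 mm, standing on the deck between the posts; to be left there.
- yellow_cut: Yellow cut of cheese, 41 x 56 x 31 mm, standing on the deck between the posts; to be left there.
- honey_jar: Jar with a red lid, 65 mm across, 100 mm high, on the worktop behind on the left; to be left alone.
- cracker_box: Small cracker carton with an orange top, 57 x 63 x 70 mm, on the worktop behind on the right; to be left alone.

How it is judged:
By the outcome, as a careful person would: the job done as asked, in the order asked, and still so for the second after the job is handed in, with the robot touching nothing.
It also fails if it takes over 72 s, if anything falls off the work surface, if the arm or the gripper's body presses on something with over 40 N, if the wrist force passes 120 N, or if a joint passes its speed limit or range.

## Working session

There is one attempt and no reset: what is moved stays moved. The work goes in short steps, Python scripts to look and compute and a tool call to move; the robot and the scene stay as the last step left them, time stands still between calls to the robot, and variables do not carry over. Pictures are saved under pics/ and viewed, and the job is handed in when it is done.

Besides the shell and the picture viewer there is one more tool, called after "Request:" by a JSON object that holds its "name" and its "arguments". carry_out: Moves the arm, as the interface text tells. Its arguments: {"type":"object","properties":{"motion":{"type":"array","items":{"type":"array","items":{"type":"number"}}}},"required":["motion"]}

```bash
mkdir -p pics; cat > h.py <<'E'
import numpy as np, cv2
from plant import bot
def snap(n,name):
    c=bot.capture(n); cv2.imwrite(f'pics/{name}.png',cv2.cvtColor(c['color'],cv2.COLOR_RGB2BGR))
    np.savez(f'pics/{name}.npz',**c); return c
def ray(c,u,v,z):
    T=c['camera_from_world'];R=T[:3,:3];t=T[:3,3]
    o=-R.T@t; d=R.T@np.linalg.inv(c['K'])@np.array([u,v,1.]); s=(z-o[2])/d[2]; return o+s*d
def proj(c,p):
    T=c['camera_from_world'];q=T[:3,:3]@np.asarray(p,float)+T[:3,3]; q=c['K']@q; return q[:2]/q[2]
def cloud(c):
    d=c['depth'].astype(float);v,u=np.indices(d.shape);K=c['K']
    P=np.stack([(u-K[0,2])/K[0,0]*d,(v-K[1,2])/K[1,1]*d,d],-1)
    T=c['camera_from_world'];W=(P-T[:3,3])@T[:3,:3]; W[d==0]=np.nan; return W
E
python3 - <<'E'
from h import *
print({k:np.round(v,3) for k,v in bot.get_obs().items()})
for n in('scene','top'):
    c=snap(n,n+'0');print(c['K'],np.linalg.inv(c['camera_from_world']).round(3))
E
```

```text
{'time': np.float64(0.0), 'joint_positions': array([ 1.124,  0.343,  1.525, -0.   ,  1.275, -0.146]), 'dq': array([ 0.002,  0.   , -0.   , -0.001, -0.001,  0.001]), 'tau': array([-3.0000e-03, -4.3122e+01, -2.4423e+01,  7.2000e-02,  5.6000e-02,
       -0.0000e+00]), 'tool_pos': array([155.331, 501.061, 226.048]), 'tcp_rot': array([-3.14 , -0.   ,  2.841]), 'contact_force': array([-0.683, -0.494, -0.285]), 'moment': array([ 0.004, -0.033, -0.039]), 'grip_width': np.float64(91.887)}
[[372.6163203    0.         315.35818362]
 [  0.         372.6163203  202.32081692]
 [  0.           0.           1.        ]] [[-8.43000e-01 -3.69000e-01  3.91000e-01  2.43347e+02]
 [-5.37000e-01  5.80000e-01 -6.12000e-01  5.65933e+02]
 [-1.00000e-03 -7.26000e-01 -6.87000e-01  7.56479e+02]
 [ 0.00000e+00  0.00000e+00  0.00000e+00  1.00000e+00]]
[[379.24088275   0.         314.76704546]
 [  0.         379.24088275 201.09874563]
 [  0.           0.           1.        ]] [[ 0.000000e+00 -9.990000e-01  4.000000e-02  5.497590e+02]
 [-1.000000e+00 -0.000000e+00  1.100000e-02 -1.998000e+01]
 [-1.100000e-02 -4.000000e-02 -9.990000e-01  1.041789e+03]
 [ 0.000000e+00  0.000000e+00  0.000000e+00  1.000000e+00]]
```

View pics/scene0.png

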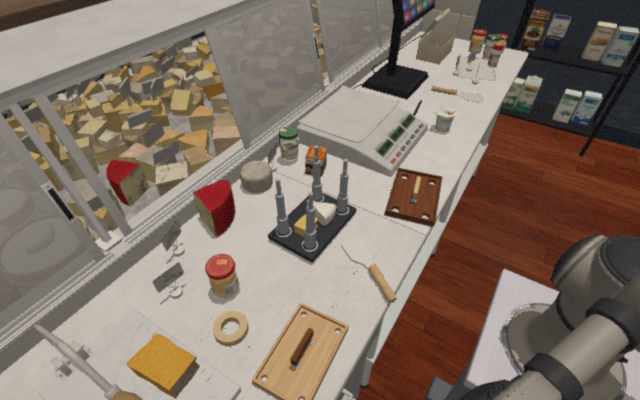

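View pics/top0.png

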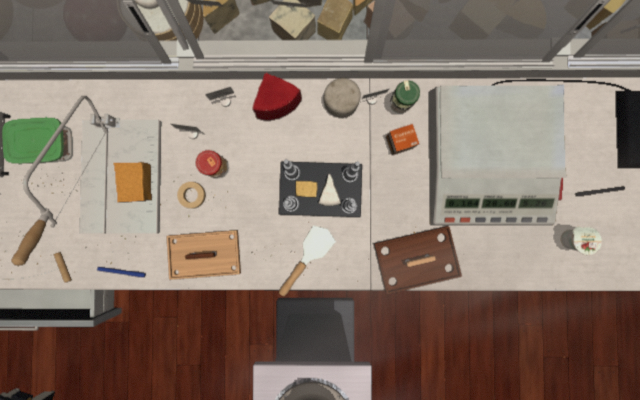

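The dark tier lies at about (417,258) in the top view and the light tier at (204,254). The stand is at about (320,189). I'll zoom in on each.

```bash
python3 - <<'E'
import cv2,numpy as np
a=cv2.imread('pics/top0.png')
r=lambda x,y,w,h,s:cv2.resize(a[y:y+h,x:x+w],None,fx=s,fy=s,interpolation=cv2.INTER_CUBIC)
A=r(365,215,100,80,4);B=r(160,220,100,70,4);C=r(270,150,100,75,4)
o=np.zeros((600,800,3),np.uint8);o[:300,:400]=C;o[:320,400:]=A;o[320:,:400]=B;cv2.imwrite('pics/z0.png',o)
E
```

```text
(no output)
```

View pics/z0.png

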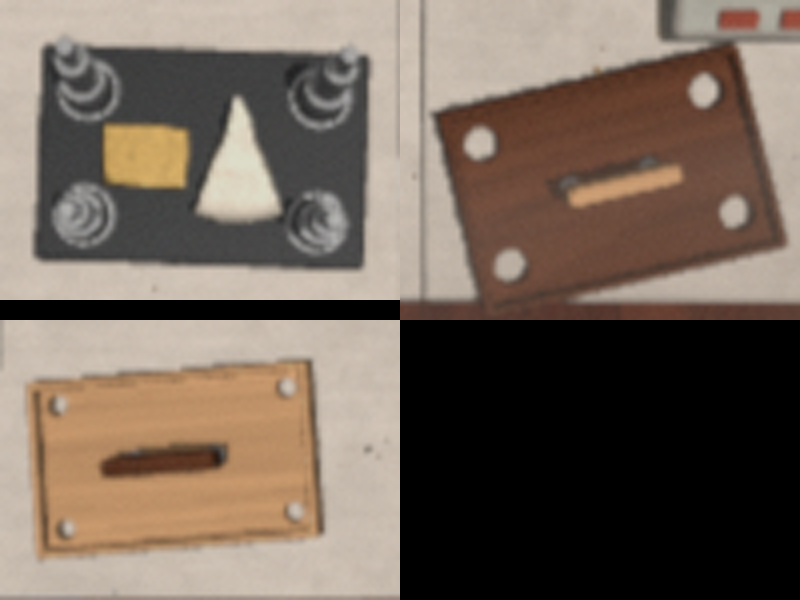

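```bash
python3 - <<'E'
from h import *
c=dict(np.load('pics/top0.npz'))
def f(pts,ox,oy,z): return np.array([ray(c,x/4-.375+ox,y/4-.375+oy,z)[:2] for x,y in pts])
def info(n,P):
    m=P.mean(0); # order: TL,TR,BR,BL in image -> along y is TL->TR (-y)
    dy=(P[0]-P[1]+P[3]-P[2])/2; dx=(P[0]-P[3]+P[1]-P[2])/2
    print(n,m.round(1),'len',np.linalg.norm(dy).round(1),np.linalg.norm(dx).round(1),'yaw',np.degrees(np.arctan2(-dy[0],dy[1])).round(2),np.degrees(np.arctan2(dx[1],dx[0])).round(2))
info('deck',f([(44,45),(368,57),(362,267),(36,258)],270,150,24))
info('dark holes',f([(79,143),(304,90),(334,212),(110,266)],365,215,6))
info('dark rim',f([(34,112),(335,43),(385,245),(86,305)],365,215,22))
info('dark bar',f([(168,189),(280,164),(284,182),(172,208)],365,215,53))
info('light holes',f([(58,85),(287,66),(295,191),(66,208)],160,220,6))
info('light rim',f([(28,62),(310,42),(321,212),(41,234)],160,220,22))
info('light bar',f([(100,138),(222,130),(223,146),(101,155)],160,220,53))
g=cv2.cvtColor(c['color'],cv2.COLOR_RGB2BGR)[150:225,270:370]
cv2.imwrite('pics/z1.png',cv2.resize(g,None,fx=8,fy=8,interpolation=cv2.INTER_CUBIC))
s=cv2.imread('pics/scene0.png')[140:262,260:365]
cv2.imwrite('pics/z2.png',cv2.resize(s,None,fx=4.9,fy=4.9,interpolation=cv2.INTER_CUBIC))
# cloud high points
for n in('top0','scene0'):
    d=dict(np.load(f'pics/{n}.npz'));W=cloud(d)
    m=(abs(W[...,0]-555)<100)&(abs(W[...,1]+30)<140)&(W[...,2]>165)&(W[...,2]<215)
    n2,l,st,ce=cv2.connectedComponentsWithStats(m.astype(np.uint8))
    for i in range(1,n2):
        if st[i,4]>3: print(n,ce[i].round(1),st[i,4],np.median(W[l==i],0).round(1),W[l==i][:,2].max().round(1))
E
```

```text
deck [623.7 -23.5] len 218.6 142.6 yaw -1.87 -1.9
dark holes [ 434.  -283.9] len 156.3 84.8 yaw 13.43 13.47
dark rim [ 436.9 -281.9] len 204.5 134.9 yaw 12.18 13.96
dark bar [ 434.1 -284.3] len 74.2 12.1 yaw 12.86 11.65
light holes [446.8 294.1] len 157.0 84.4 yaw 4.55 4.41
light rim [448.4 290.2] len 189.6 114.6 yaw 4.33 4.74
light bar [448.3 289.5] len 79.8 10.7 yaw 4.05 4.22
top0 [286.8 202.2] 26 [581.2  50.8 201.8] 203.8
top0 [352.  204.9] 29 [574.7 -93.2 201.1] 204.1
scene0 [344.9 165.6] 60 [576.4 -92.4 186.3] 203.4
scene0 [310.6 199.4] 67 [581.2  56.4 187.1] 203.4
```

View pics/z1.png

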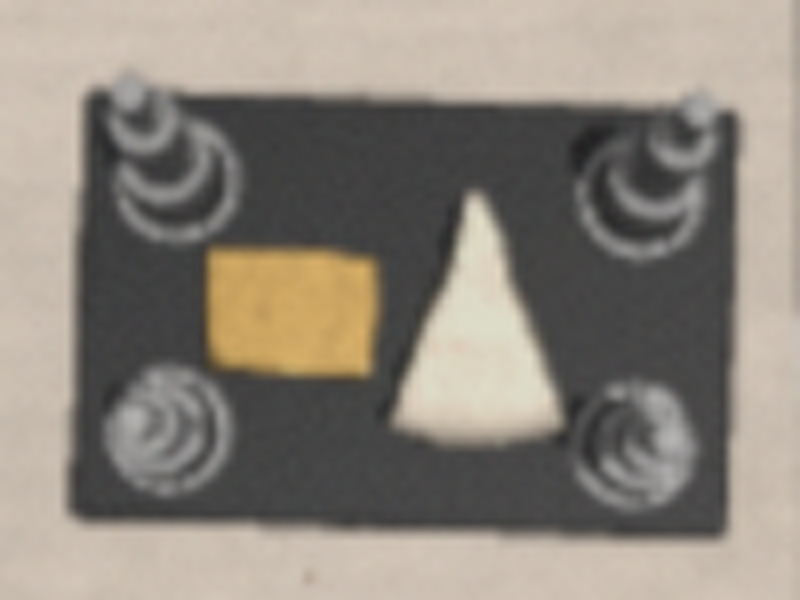

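View pics/z2.png

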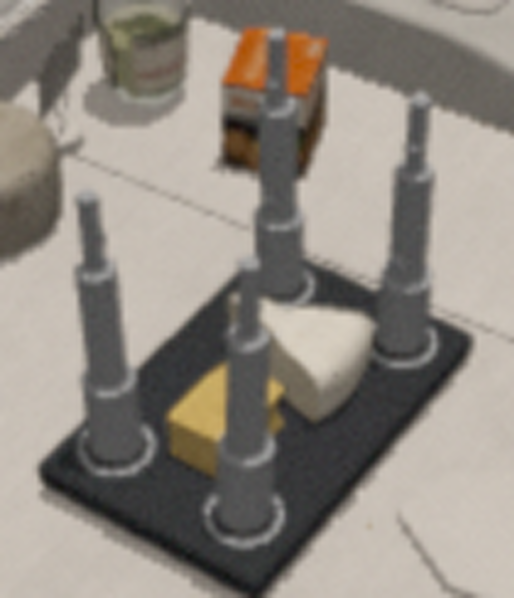

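```bash
python3 - <<'E'
from h import *
c=dict(np.load('pics/top0.npz'))
def f(pts,z): return np.array([ray(c,(x+.5)/8-.5+270,(y+.5)/8-.5+150,z)[:2] for x,y in pts])
B=f([(178,182),(641,195),(634,445),(168,430)],24);T=f([(130,92),(699,103),(672,437),(133,421)],202)
S=f([(145,118),(684,133),(648,441),(150,426)],156)
print(B.round(1),B.mean(0));print(T.round(1),T.mean(0));print(S.round(1),S.mean(0))
dy=(B[0]-B[1]+B[3]-B[2])/2; print(np.degrees(np.arctan2(-dy[0],dy[1])))
for n in('top0','scene0'):
    d=dict(np.load(f'pics/{n}.npz'));W=cloud(d)
    for lo,hi in((197,210),(168,196),(110,150)):
      m=(abs(W[...,0]-622)<90)&(abs(W[...,1]+24)<140)&(W[...,2]>lo)&(W[...,2]<hi)
      n2,l,st,ce=cv2.connectedComponentsWithStats(m.astype(np.uint8),connectivity=8)
      for i in range(1,n2):
        if st[i,4]>3: print(n,lo,ce[i].round(1),st[i,4],np.median(W[l==i],0).round(1),W[l==i][:,2].max().round(1))
m=(abs(W[...,2]-24)<5)
E
```

```text
[[ 668.1   53. ]
 [ 663.5 -102.8]
 [ 579.4 -100.2]
 [ 584.4   56.2]] [623.85734956 -23.46913469]
[[ 672.5   53.7]
 [ 669.3 -104.5]
 [ 576.4  -96.7]
 [ 580.9   52.6]] [624.77832153 -23.74030871]
[[ 671.6   53.3]
 [ 667.  -104.7]
 [ 576.7  -93.9]
 [ 581.1   51.5]] [624.1040042  -23.44382177]
-1.7488220880965146
top0 197 [285.5 161.8] 20 [670.6  54.4 201.4] 206.0
top0 197 [356.8 163.8] 19 [ 665.9 -104.7  201.5] 204.1
top0 197 [286.  202.1] 20 [581.2  53.  202.2] 203.8
top0 197 [353.  204.9] 20 [574.6 -95.5 201.9] 204.1
top0 168 [287.6 164.4] 17 [667.5  50.7 177.1] 195.1
top0 168 [354.3 166.2] 18 [662.6 -99.9 177.1] 196.0
top0 168 [289.2 202.7] 6 [581.   48.1 175.6] 194.1
top0 168 [349.9 204.8] 9 [575.5 -90.7 174.3] 190.6
top0 110 [289.8 169.3] 21 [661.5  48.6 135. ] 148.5
top0 110 [351.8 171.5] 22 [656.2 -97.9 128.7] 144.5
top0 110 [291.2 203.9] 9 [579.   45.3 135.5] 143.4
top0 110 [347.5 205.5] 8 [575.1 -87.6 137.4] 149.6
scene0 197 [316.1 147.3] 14 [ 667.7 -103.   200.8] 203.8
scene0 197 [345.5 160.9] 15 [576.8 -93.6 201. ] 203.4
scene0 197 [277.5 180.5] 16 [672.7  55.6 200.5] 203.6
scene0 197 [310.8 194.2] 19 [582.1  54.5 200.5] 203.4
scene0 168 [316.1 153.8] 45 [ 665.3 -101.   182.3] 195.2
scene0 168 [344.7 166.7] 39 [576.3 -92.  183.6] 195.6
scene0 168 [278.3 187.1] 44 [670.   57.8 182.5] 195.8
scene0 168 [310.8 201. ] 40 [580.7  56.9 182.1] 195.6
scene0 110 [316.6 170.6] 94 [662.  -96.4 130.1] 149.8
scene0 110 [343.4 183.4] 96 [575.2 -89.6 130.1] 149.4
scene0 110 [280.2 204.3] 103 [666.1  61.8 130.7] 149.6
scene0 110 [310.  218.2] 109 [579.6  61.7 130.2] 149.9
```

```bash
python3 - <<'E'
from h import *
for n in('top0','scene0'):
    c=dict(np.load(f'pics/{n}.npz'));W=cloud(c).reshape(-1,3);W=W[~np.isnan(W[:,0])]
    m=(W[:,0]>470)&(W[:,0]<760)&(W[:,1]<-230)&(W[:,1]>-460)&(W[:,2]>15)&(W[:,2]<300);Q=W[m]
    for z in range(20,140,10):
        q=Q[(Q[:,2]>=z)&(Q[:,2]<z+10)]
        if len(q)>10: print(n,z,len(q),np.percentile(q,2,0).round(),np.percentile(q,98,0).round())
E
```

```text
top0 20 314 [ 479. -418.   20.] [ 748. -240.   30.]
top0 30 246 [ 527. -455.   30.] [ 751. -258.   40.]
top0 40 585 [ 532. -457.   40.] [ 732. -317.   50.]
top0 50 693 [ 543. -456.   50.] [ 743. -318.   60.]
top0 60 1370 [ 576. -457.   60.] [ 754. -242.   70.]
top0 70 514 [ 591. -455.   70.] [ 756. -233.   77.]
top0 80 2042 [ 651. -458.   83.] [ 758. -333.   90.]
top0 90 368 [ 646. -454.   90.] [ 754. -325.   96.]
scene0 20 307 [ 485. -437.   20.] [ 743. -240.   30.]
scene0 30 275 [ 530. -445.   30.] [ 752. -260.   40.]
scene0 40 395 [ 536. -450.   40.] [ 747. -267.   50.]
scene0 50 401 [ 545. -452.   50.] [ 750. -271.   60.]
scene0 60 627 [ 579. -455.   60.] [ 749. -241.   70.]
scene0 70 342 [ 596. -452.   70.] [ 757. -245.   76.]
scene0 80 627 [ 653. -458.   84.] [ 757. -328.   90.]
scene0 90 101 [ 648. -458.   90.] [ 749. -323.   96.]
```

```bash
cat >> h.py <<'E'
def plan(*targets):
    o=bot.get_obs();p=o['tool_pos'];y=o['tcp_rot'][2]
    tx=np.array([np.cos(y),np.sin(y)]);ty=np.array([np.sin(y),-np.cos(y)])
    print('t',o['time'].round(2),'p',p.round(2),'rot',np.degrees(o['tcp_rot']).round(2),'F',o['contact_force'].round(1),'M',o['moment'].round(2),'w',o['grip_width'].round(1))
    for t in targets:
        d=np.array(t[:2])-p[:2];s=-((t[3]-np.degrees(y)+180)%360-180)
        print(' ',t,'->',(d@tx).round(1),(d@ty).round(1),(p[2]-t[2]).round(1),s.round(1))
E
python3 -c "
from h import *
plan((400,200,226,130),(450,50,226,103),(434,-284,150,103.3),(434,-284,60,103.3))"
```

```text
Traceback (most recent call last):
  File "h.py", line 18, in plan
    print('t',o['time'].round(2),'p',p.round(2),'rot',np.degrees(o['tcp_rot']).round(2),'F',o['contact_force'].round(1),'M',o['moment'].round(2),'w',o['grip_width'].round(1))
              ^^^^^^^^^^^^^^^
AttributeError: 'float' object has no attribute 'round'
```

```bash
sed -i "s/o\['time'\].round(2)/round(float(o['time']),2)/; s/o\['grip_width'\].round(1)/round(float(o['grip_width']),1)/" h.py
python3 -c "
from h import *
plan((400,200,226,130),(450,50,226,103),(434,-284,150,103.3),(434,-284,60,103.3))"
```

```text
t 0.1 p [155.36 501.09 226.11] rot [-1.7992e+02 -1.0000e-02  1.6276e+02] F [ 0.7 -0.3 -0.9] M [-0.01 -0.06 -0.03] w 91.8
  (400, 200, 226, 130) -> -322.9 -215.1 0.1 32.8
  (450, 50, 226, 103) -> -415.1 -343.5 0.1 59.8
  (434, -284, 150, 103.3) -> -498.7 -667.3 76.1 59.5
  (434, -284, 60, 103.3) -> -498.7 -667.3 166.1 59.5
```

Request:
{"name": "carry_out", "arguments": {"motion": [[0.4,-60,-30,0,10],[0.4,-115,-55,0,20],[0.4,-170,-90,0,30],[0.4,-220,-130,0,40],[0.4,-270,-175,0,50],[0.4,-310,-220,0,59.5],[0.4,-345,-270,0,59.5],[0.4,-380,-320,0,59.5],[0.4,-410,-375,0,59.5],[0.4,-430,-430,0,59.5]]}}

```text
time: 1.35
tool_pos: [438.7, -36.9, 226.4]
tcp_rot: [-3.141, 0.001, 1.802]
contact_force: [1.2, -0.2, 0.4]
grip_width: 54.9
```

```bash
python3 -c "
from h import *
plan((434,-284,150,103.3),(434,-284,60,103.3))"
```

```text
t 1.35 p [438.73 -36.85 226.41] rot [-1.7995e+02  6.0000e-02  1.0326e+02] F [ 1.2 -0.2  0.4] M [-0.07  0.02 -0.02] w 54.9
  (434, -284, 150, 103.3) -> -239.5 -61.3 76.4 -0.0
  (434, -284, 60, 103.3) -> -239.5 -61.3 166.4 -0.0
```

Request:
{"name": "carry_out", "arguments": {"motion": [[0.4,-60,-15,0,0],[0.4,-120,-30,10,0],[0.4,-180,-46,30,0],[0.4,-239.5,-61.3,76,0],[0.4,-239.5,-61.3,130,0],[0.4,-239.5,-61.3,150,0],[0.4,-239.5,-61.3,150,0]]}}

```text
time: 2.22
tool_pos: [432.6, -283.4, 74.7]
tcp_rot: [-3.138, -0.003, 1.802]
contact_force: [-0.1, 0.3, 0.3]
grip_width: 54.6
```

```bash
python3 -c "
from h import *
plan((434,-284,23,103.3))
c=snap('top','t1');s=snap('scene','s1')
a=cv2.imread('pics/t1.png')[205:295,355:475];b=cv2.imread('pics/s1.png')[140:260,340:480]
o=np.zeros((600,800,3),np.uint8);o[:300,:400]=cv2.resize(a,(400,300));o[:480,400:]=0
b=cv2.resize(b,(400,343));o[:343,400:]=b;cv2.imwrite('pics/z3.png',o)"
```

```text
t 2.23 p [ 432.62 -283.43   74.68] rot [-179.79   -0.19  103.23] F [-0.1  0.3  0.3] M [-0.11 -0.02 -0.01] w 54.6
  (434, -284, 23, 103.3) -> -0.9 1.2 51.7 -0.1
```

View pics/z3.png

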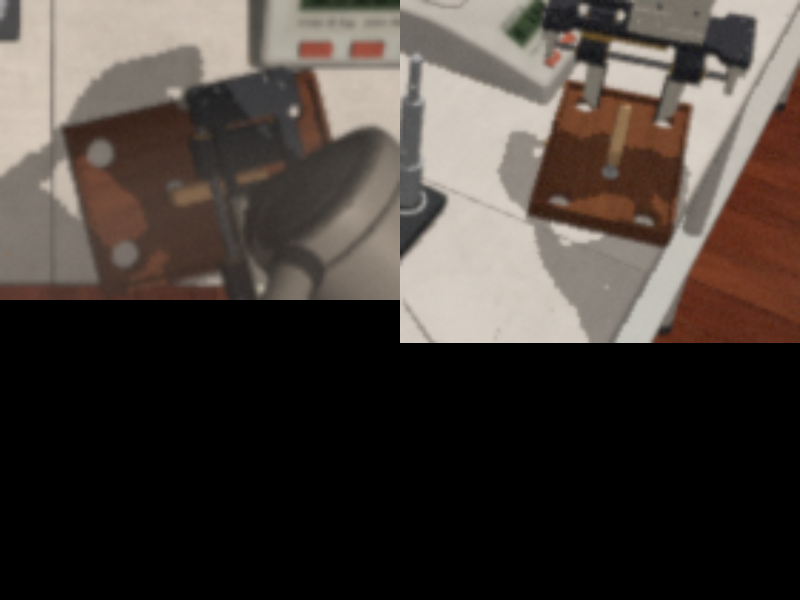

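The fingers straddle the bar of the dark tier and are in line with it. Next I descend and grip.

Request:
{"name": "carry_out", "arguments": {"motion": [[0.4,-0.9,1.2,25,0],[0.4,-0.9,1.2,45,0],[0.4,-0.9,1.2,52,0],[0.4,-0.9,1.2,52,0],[1,-0.9,1.2,52,0],[1,-0.9,1.2,52,0],[1,-0.9,1.2,52,0],[1,-0.9,1.2,52,0],[1,-0.9,1.2,52,0],[1,-0.9,1.2,52,0]]}}

```text
time: 3.58
tool_pos: [435.7, -285.0, 25.4]
tcp_rot: [-3.141, 0.002, 1.803]
contact_force: [0.4, 0.5, 1.2]
grip_width: 12.8
```

```bash
python3 -c "
from h import *
plan((434,-284,250,103.3))"
```

```text
t 3.58 p [ 435.72 -285.05   25.44] rot [-1.7998e+02  9.0000e-02  1.0328e+02] F [0.4 0.5 1.2] M [-0.03  0.04  0.  ] w 12.8
  (434, -284, 250, 103.3) -> 1.4 -1.4 -224.6 -0.0
```

Request:
{"name": "carry_out", "arguments": {"motion": [[1,0,0,-20,0],[1,0,0,-60,0],[1,0,0,-110,0],[1,0,0,-160,0],[1,0,0,-205,0],[1,0,0,-220,0],[1,0,0,-220,0]]}}

```text
time: 4.45
tool_pos: [435.6, -284.6, 244.8]
tcp_rot: [-3.141, 0.001, 1.803]
contact_force: [-0.0, 0.4, -3.6]
grip_width: 12.7
```

```bash
python3 -c "
from h import *
plan((500,-150,245,96),(624,-23.5,245,88.2))"
```

```text
t 4.45 p [ 435.59 -284.56  244.77] rot [-1.7997e+02  7.0000e-02  1.0328e+02] F [-0.   0.4 -3.6] M [-0.13  0.04  0.03] w 12.7
  (500, -150, 245, 96) -> 116.2 93.6 -0.2 7.3
  (624, -23.5, 245, 88.2) -> 210.8 243.3 -0.2 15.1
```

Request:
{"name": "carry_out", "arguments": {"motion": [[1,25,20,-8,2],[1,60,50,-10,5],[1,95,90,-10,8],[1,130,135,-10,11],[1,165,180,-10,13],[1,195,220,-10,15.1],[1,210.8,243.3,-10,15.1],[1,210.8,243.3,-8,15.1],[1,210.8,243.3,-5,15.1],[1,210.8,243.3,-5,15.1]]}}

```text
time: 5.7
tool_pos: [623.1, -24.4, 248.2]
tcp_rot: [-3.139, 0.001, 1.538]
contact_force: [1.1, -0.1, -3.6]
grip_width: 12.8
```

```bash
python3 -c "
from h import *
plan((624,-23.5,245,88.2))
c=snap('top','t2');s=snap('scene','s2')
a=cv2.imread('pics/t2.png')[130:240,250:390];b=cv2.imread('pics/s2.png')[90:270,220:400]
cv2.imwrite('pics/z4.png',cv2.resize(a,None,fx=5,fy=5,interpolation=cv2.INTER_CUBIC));cv2.imwrite('pics/z5.png',cv2.resize(b,None,fx=3.3,fy=3.3,interpolation=cv2.INTER_CUBIC))"
```

```text
t 5.7 p [623.06 -24.42 248.15] rot [-1.7985e+02  7.0000e-02  8.8110e+01] F [ 1.1 -0.1 -3.6] M [-0.07  0.05 -0.03] w 12.8
  (624, -23.5, 245, 88.2) -> 0.9 0.9 3.2 -0.1
```

View pics/z4.png

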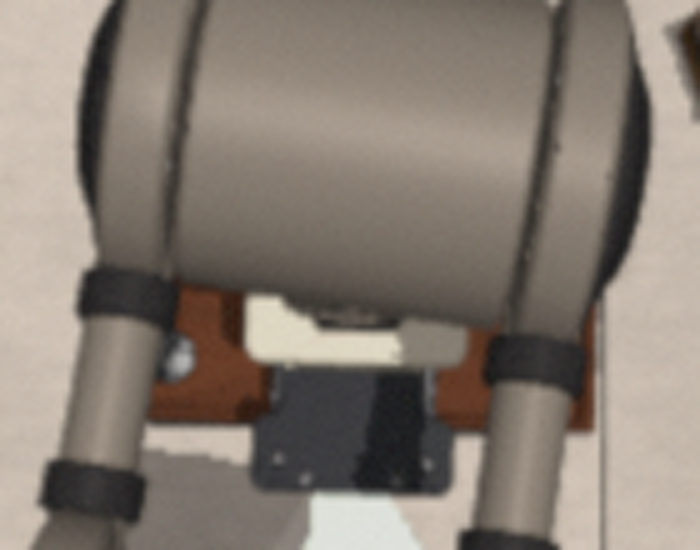

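View pics/z5.png

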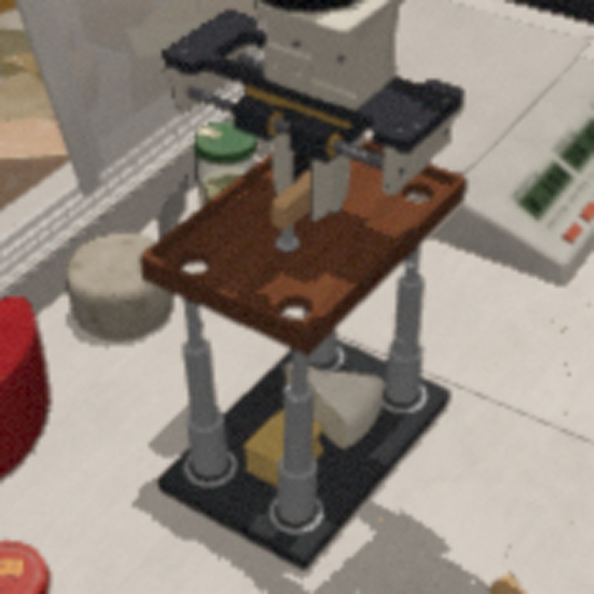

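```bash
python3 - <<'E'
from h import *
s=dict(np.load('pics/s2.npz'))
for n,(x,y) in dict(TL=(195,267),BL=(296,308),BR=(420,190)).items():
    print(n,ray(s,x/3.3-.35+220,y/3.3-.35+90,229).round(1))
s=dict(np.load('pics/s0.npz')) if 0 else dict(np.load('pics/scene0.npz'))
for n,(x,y) in dict(TL=(87,198),TR=(276,37),BR=(420,99),BL=(250,266)).items():
    print('tip',n,ray(s,x/4.9-.4+260,y/4.9-.4+140,202).round(1))
for n,(x,y) in dict(TL=(117,446),BL=(243,514),BR=(407,343),TR=(285,286)).items():
    print('base',n,ray(s,x/4.9-.4+260,y/4.9-.4+140,24).round(1))
E
```

```text
TL [669.3  52.3 229. ]
BL [587.2  51.4 229. ]
BR [ 583.2 -110.2  229. ]
tip TL [673.   55.9 202. ]
tip TR [ 667.9 -102.4  202. ]
tip BR [578.1 -95.9 202. ]
tip BL [582.   54.7 202. ]
base TL [672.4  50.7  24. ]
base BL [588.8  54.2  24. ]
base BR [ 579.2 -102.5   24. ]
base TR [ 663.7 -105.7   24. ]
```

Request:
{"name": "carry_out", "arguments": {"motion": [[1,0.9,1.2,8,0],[1,0.9,1.2,16,0],[1,0.9,1.2,20,0],[1,0.9,1.2,23,0],[1,0.9,1.2,26,0],[1,0.9,1.2,26,0]]}}

```text
time: 6.55
tool_pos: [624.7, -23.5, 223.0]
tcp_rot: [-3.141, 0.001, 1.538]
contact_force: [-0.2, 0.1, -2.6]
grip_width: 12.7
```

```bash
python3 -c "
from h import *
plan((624,-23.5,245,88.2))
s=snap('scene','s3')
b=cv2.imread('pics/s3.png')[100:250,240:390]
cv2.imwrite('pics/z6.png',cv2.resize(b,None,fx=4,fy=4,interpolation=cv2.INTER_CUBIC))"
```

```text
t 6.55 p [624.67 -23.49 223.03] rot [-1.7994e+02  8.0000e-02  8.8110e+01] F [-0.2  0.1 -2.6] M [-0.09  0.02  0.06] w 12.7
  (624, -23.5, 245, 88.2) -> -0.0 -0.7 -22.0 -0.1
```

View pics/z6.png

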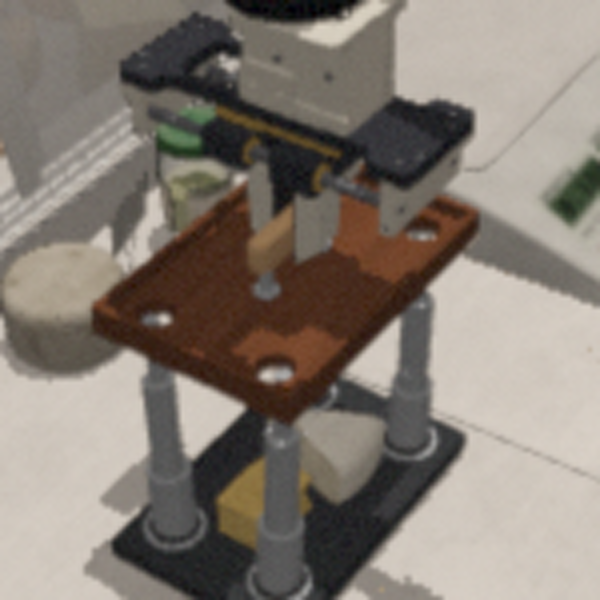

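Request:
{"name": "carry_out", "arguments": {"motion": [[1,0,0,4,0],[1,0,0,7,0],[1,0,0,10,0],[1,0,0,10,0]]}}

```text
time: 7.1
tool_pos: [624.6, -23.5, 212.9]
tcp_rot: [-3.14, 0.001, 1.538]
contact_force: [-1.1, 0.3, -4.0]
grip_width: 12.7
```

Request:
{"name": "carry_out", "arguments": {"motion": [[1,0,0,5.5,0],[1,0,5.4,5.5,0],[1,4.2,3.6,5.5,0],[1,6,-0.6,5.5,0],[1,4.2,-4.8,5.5,0],[1,0,-6.6,5.5,0],[1,-4.2,-4.8,5.5,0],[1,-6,-0.6,5.5,0],[1,-4.2,3.6,5.5,0],[1,0,5.4,5.5,0]]}}

```text
time: 8.35
tool_pos: [630.3, -23.7, 207.1]
tcp_rot: [-3.14, 0.001, 1.537]
contact_force: [-1.7, -0.7, -3.8]
grip_width: 13.1
```

```bash
python3 -c "
from h import *
plan((624,-23.5,207,88.2))"
```

```text
t 8.35 p [630.34 -23.67 207.15] rot [-1.7992e+02  8.0000e-02  8.8090e+01] F [-1.7 -0.7 -3.8] M [-0.18  0.25  0.01] w 13.1
  (624, -23.5, 207, 88.2) -> -0.0 -6.3 0.1 -0.1
```

Request:
{"name": "carry_out", "arguments": {"motion": [[1,2.3,-0.8,0,0],[1,4.2,-2.1,0,0],[1,5.5,-4,0,0],[1,6,-6.3,0,0],[1,5.5,-8.6,0,0],[1,4.2,-10.5,0,0],[1,2.3,-11.8,0,0],[1,0,-12.3,0,0],[1,0,-12.3,0,0]]}}

```text
time: 9.48
tool_pos: [618.0, -23.5, 207.1]
tcp_rot: [-3.14, 0.001, 1.537]
contact_force: [1.0, 0.4, -3.0]
grip_width: 12.9
```

```bash
python3 -c "
from h import *
plan((624,-23.5,207,88.2))"
```

```text
t 9.47 p [618.02 -23.53 207.15] rot [-1.7991e+02  8.0000e-02  8.8070e+01] F [ 1.   0.4 -3. ] M [-0.11  0.04  0.04] w 12.9
  (624, -23.5, 207, 88.2) -> 0.2 6.0 0.1 -0.1
```

Request:
{"name": "carry_out", "arguments": {"motion": [[1,-2.3,0.5,0,0],[1,-4.2,1.8,0,0],[1,-5.5,3.7,0,0],[1,-6,6,0,0],[1,-5.5,8.3,0,0],[1,-4.2,10.2,0,0],[1,-2.3,11.5,0,0],[1,0,12,0,0],[1,0.1,6,0,-0.1],[1,0.1,6,0,-0.1]]}}

```text
time: 10.72
tool_pos: [623.5, -23.5, 207.2]
tcp_rot: [-3.14, 0.001, 1.539]
contact_force: [-0.4, 0.3, -3.3]
grip_width: 12.8
```

```bash
python3 -c "
from h import *
plan((624,-23.5,207,88.2))
s=snap('scene','s4')
b=cv2.imread('pics/s4.png')[100:250,240:390]
cv2.imwrite('pics/z7.png',cv2.resize(b,None,fx=4,fy=4,interpolation=cv2.INTER_CUBIC))"
```

```text
t 10.72 p [623.46 -23.53 207.22] rot [-1.7989e+02  8.0000e-02  8.8180e+01] F [-0.4  0.3 -3.3] M [-0.06 -0.02 -0.01] w 12.8
  (624, -23.5, 207, 88.2) -> 0.0 0.5 0.2 -0.0
```

View pics/z7.png

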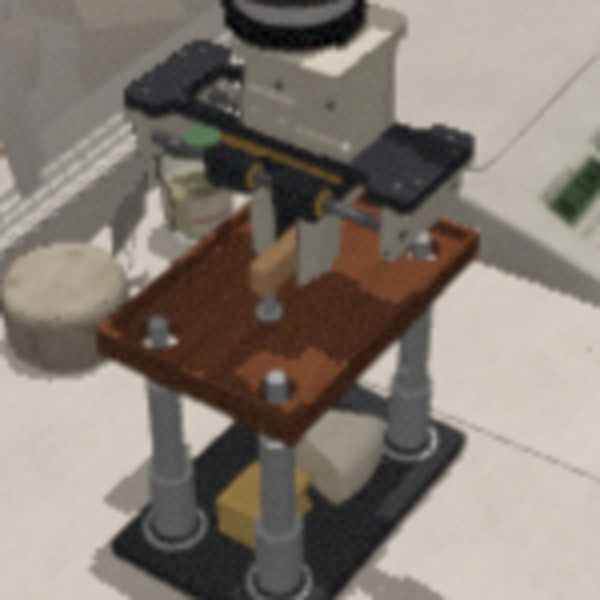

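The tips now stand centred in the holes. Next I lower the tier onto the upper steps.

Request:
{"name": "carry_out", "arguments": {"motion": [[1,0,0.6,8,0],[1,0,0.6,16,0],[1,0,0.6,22,0],[1,0,0.6,25,0],[1,0,0.6,27,0],[1,0,0.6,29,0],[1,0,0.6,29,0]]}}

```text
time: 11.65
tool_pos: [624.3, -23.7, 178.3]
tcp_rot: [-3.14, 0.001, 1.539]
contact_force: [0.3, -0.3, -4.9]
grip_width: 12.7
```

```bash
python3 -c "
from h import *
plan((624.1,-23.5,170,88.2))"
```

```text
t 11.65 p [624.31 -23.67 178.28] rot [-1.7992e+02  8.0000e-02  8.8170e+01] F [ 0.3 -0.3 -4.9] M [-0.15  0.09  0.  ] w 12.7
  (624.1, -23.5, 170, 88.2) -> 0.2 -0.2 8.3 -0.0
```

Request:
{"name": "carry_out", "arguments": {"motion": [[1,0.1,-0.1,4,0],[1,0.1,-0.1,8,0],[1,0.1,-0.1,14,0],[1,0.1,-0.1,22,0],[1,0.1,-0.1,32,0],[1,0.1,-0.1,42,0],[1,0.1,-0.1,48,0],[1,0.1,-0.1,48,0]]}}

```text
time: 12.65
tool_pos: [623.9, -23.6, 129.7]
tcp_rot: [-3.139, 0.001, 1.539]
contact_force: [0.7, 0.3, -3.3]
grip_width: 12.7
```

```bash
python3 -c "
from h import *
plan((624.1,-23.5,105,88.2))
s=snap('scene','s5')
b=cv2.imread('pics/s5.png')[120:270,240:390]
cv2.imwrite('pics/z8.png',cv2.resize(b,None,fx=4,fy=4,interpolation=cv2.INTER_CUBIC))"
```

```text
t 12.65 p [623.91 -23.61 129.66] rot [-1.7986e+02  8.0000e-02  8.8170e+01] F [ 0.7  0.3 -3.3] M [-0.13  0.05  0.01] w 12.7
  (624.1, -23.5, 105, 88.2) -> 0.1 0.2 24.7 -0.0
```

View pics/z8.png

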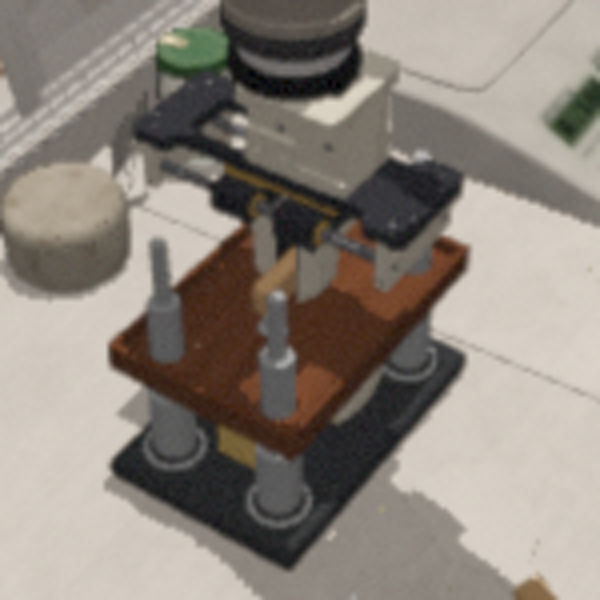

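Request:
{"name": "carry_out", "arguments": {"motion": [[1,0,0.2,2,0],[1,0,0.2,4,0],[1,0,0.2,6,0],[1,0,0.2,8,0],[1,0,0.2,9,0],[1,0,0.2,9,0]]}}

```text
time: 13.45
tool_pos: [624.9, -23.7, 122.1]
tcp_rot: [3.141, 0.002, 1.539]
contact_force: [-0.1, -0.1, 4.4]
grip_width: 13.0
```

Request:
{"name": "carry_out", "arguments": {"motion": [[1,0,0,1,0],[1,0,0,2,0],[1,0,0,3,0],[1,0,0,4,0],[1,0,0,4,0]]}}

```text
time: 14.08
tool_pos: [624.9, -23.7, 117.7]
tcp_rot: [3.142, 0.002, 1.539]
contact_force: [0.1, -1.2, 0.1]
grip_width: 12.7
```

Request:
{"name": "carry_out", "arguments": {"motion": [[1,0,0,2,0],[1,0,0,4,0],[1,0,0,6,0],[1,0,0,8,0],[1,0,0,8,0]]}}

```text
time: 14.7
tool_pos: [624.7, -23.7, 108.8]
tcp_rot: [-3.141, 0.001, 1.539]
contact_force: [1.3, 0.3, -3.6]
grip_width: 12.9
```

Request:
{"name": "carry_out", "arguments": {"motion": [[1,0,0,2,0],[1,0,0,3,0],[1,0,0,4,0],[1,0,0,4.5,0],[1,0,0,4.5,0]]}}

```text
time: 15.32
tool_pos: [624.8, -23.8, 105.5]
tcp_rot: [3.141, 0.002, 1.539]
contact_force: [-3.4, 0.1, 6.5]
grip_width: 13.1
```

```bash
python3 -c "
from h import *
plan((624.1,-23.5,105,88.2))
s=snap('scene','s6')
b=cv2.imread('pics/s6.png')[130:270,240:380]
cv2.imwrite('pics/z9.png',cv2.resize(b,None,fx=4.2,fy=4.2,interpolation=cv2.INTER_CUBIC))"
```

```text
t 15.32 p [624.8  -23.76 105.54] rot [1.7999e+02 9.0000e-02 8.8170e+01] F [-3.4  0.1  6.5] M [-0.04  0.54  0.  ] w 13.1
  (624.1, -23.5, 105, 88.2) -> 0.2 -0.7 0.5 -0.0
```

View pics/z9.png

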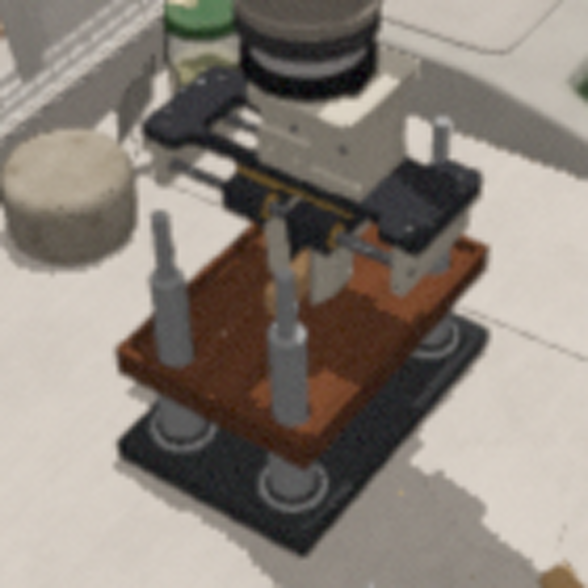

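Request:
{"name": "carry_out", "arguments": {"motion": [[1,0,-0.3,1.5,0],[1,0,-0.3,2.5,0],[1,0,-0.3,2.5,0]]}}

```text
time: 15.75
tool_pos: [625.1, -23.8, 105.5]
tcp_rot: [3.139, 0.002, 1.539]
contact_force: [-3.8, 0.1, 13.8]
grip_width: 12.7
```

Request:
{"name": "carry_out", "arguments": {"motion": [[1,0,0,-0.3,0],[1,0,0,-0.3,0],[1,0,0,-0.3,0]]}}

```text
time: 16.12
tool_pos: [625.1, -23.8, 105.6]
tcp_rot: [3.139, 0.002, 1.539]
contact_force: [0.3, 0.1, 0.1]
grip_width: 12.9
```

```bash
python3 -c "
from h import *
plan((624.1,-23.5,105,88.2))"
```

```text
t 16.12 p [625.07 -23.76 105.62] rot [1.7985e+02 1.0000e-01 8.8170e+01] F [0.3 0.1 0.1] M [0.03 0.13 0.  ] w 12.9
  (624.1, -23.5, 105, 88.2) -> 0.2 -1.0 0.6 -0.0
```

Request:
{"name": "carry_out", "arguments": {"motion": [[1,0,0.2,-0.4,0],[1,0.9,-0.1,-0.4,0],[1,1.3,-1,-0.4,0],[1,0.9,-1.9,-0.4,0],[1,0,-2.3,-0.4,0],[1,-0.9,-1.9,-0.4,0],[1,-1.3,-1,-0.4,0],[1,-0.9,-0.1,-0.4,0],[1,0,0.3,-0.4,0],[1,0,0.3,-0.4,0]]}}

```text
time: 17.38
tool_pos: [625.0, -23.9, 105.8]
tcp_rot: [3.14, 0.002, 1.539]
contact_force: [-1.3, 0.3, -3.9]
grip_width: 12.8
```

```bash
python3 -c "
from h import *
plan((624.1,-23.5,105,88.2))"
```

```text
t 17.38 p [625.02 -23.93 105.77] rot [1.7991e+02 1.2000e-01 8.8170e+01] F [-1.3  0.3 -3.9] M [-0.15  0.4   0.02] w 12.8
  (624.1, -23.5, 105, 88.2) -> 0.4 -0.9 0.8 -0.0
```

Request:
{"name": "carry_out", "arguments": {"motion": [[1,1.1,0,0,0],[1,1.1,0,0,0],[1,1.4,-0.9,0,0],[1,1.1,-1.8,0,0],[1,1.1,-1.8,0,0],[1,0.2,-2.1,0,0],[1,-0.7,-1.8,0,0],[1,-0.7,-1.8,0,0],[1,-1,-0.9,0,0],[1,-1,-0.9,0,0]]}}

```text
time: 18.62
tool_pos: [623.8, -24.8, 105.7]
tcp_rot: [3.141, 0.002, 1.539]
contact_force: [-1.4, 2.2, -2.9]
grip_width: 12.7
```

```bash
python3 -c "
from h import *
plan((624.1,-23.7,105.5,88.2))"
```

```text
t 18.62 p [623.82 -24.78 105.69] rot [1.7995e+02 1.1000e-01 8.8170e+01] F [-1.4  2.2 -2.9] M [0.23 0.34 0.04] w 12.7
  (624.1, -23.7, 105.5, 88.2) -> 1.1 0.2 0.2 -0.0
```

Request:
{"name": "carry_out", "arguments": {"motion": [[1,0.2,1.1,0,0],[1,1.1,1.4,0,0],[1,1.1,0.2,0,0],[1,1.1,0.2,0.4,0],[1,1.1,0.2,0.4,0],[0.7,1.1,0.2,0.4,0],[0.7,1.1,0.2,0.4,0],[0.6,1.1,0.2,0.4,0]]}}

```text
time: 19.62
tool_pos: [624.2, -23.7, 105.4]
tcp_rot: [3.14, 0.002, 1.539]
contact_force: [0.5, -0.3, 0.5]
grip_width: 33.1
```

```bash
python3 -c "
from h import *
plan((624.1,-23.7,260,88.2),(540,150,260,88),(447,292,100,94.4))"
```

```text
t 19.62 p [624.15 -23.67 105.42] rot [1.7994e+02 1.1000e-01 8.8180e+01] F [ 0.5 -0.3  0.5] M [-0.1   0.07 -0.05] w 33.1
  (624.1, -23.7, 260, 88.2) -> -0.0 -0.1 -154.6 -0.0
  (540, 150, 260, 88) -> 170.9 -89.6 -154.6 0.2
  (447, 292, 100, 94.4) -> 309.9 -187.1 5.4 -6.2
```

Request:
{"name": "carry_out", "arguments": {"motion": [[0.6,0,0,-30,0],[0.6,0,0,-80,0],[0.5,0,0,-130,0],[0.4,40,-20,-150,-2],[0.4,90,-48,-150,-4],[0.4,145,-80,-150,-6.2],[0.4,200,-120,-145,-6.2],[0.4,255,-155,-120,-6.2],[0.4,310,-187,-80,-6.2],[0.4,310,-187,-50,-6.2]]}}

```text
time: 20.88
tool_pos: [446.1, 294.9, 154.9]
tcp_rot: [3.138, 0.0, 1.65]
contact_force: [0.7, -0.8, 0.2]
grip_width: 55.0
```

```bash
python3 -c "
from h import *
plan((447,292,80,94.4))
c=snap('top','t3');s=snap('scene','s7')
a=cv2.imread('pics/t3.png')[150:225,270:370];b=cv2.imread('pics/s7.png')[130:270,240:380]
cv2.imwrite('pics/z10.png',cv2.resize(a,None,fx=8,fy=8,interpolation=cv2.INTER_CUBIC));cv2.imwrite('pics/z11.png',cv2.resize(b,None,fx=4.2,fy=4.2,interpolation=cv2.INTER_CUBIC))
for d in (c,s):
    W=cloud(d);m=(abs(W[...,0]-622)<90)&(abs(W[...,1]+24)<140)&(W[...,2]>197)&(W[...,2]<210)
    n2,l,st,ce=cv2.connectedComponentsWithStats(m.astype(np.uint8),connectivity=8)
    for i in range(1,n2):
        if st[i,4]>3: print(ce[i].round(1),st[i,4],np.median(W[l==i],0).round(1))
"
```

```text
t 20.88 p [446.06 294.89 154.88] rot [1.7978e+02 2.0000e-02 9.4540e+01] F [ 0.7 -0.8  0.2] M [-0.09  0.06 -0.  ] w 55.0
  (447, 292, 80, 94.4) -> -3.0 0.7 74.9 0.1
[285. 164.] 21 [666.1  55.6 201.2]
[355. 166.] 21 [ 661.5 -100.1  201.1]
[284. 202.] 21 [581.3  57.4 202.2]
[354. 204.] 21 [576.8 -97.6 202.2]
[345.4 160.3] 15 [577.3 -96.3 200.5]
```

View pics/z10.png

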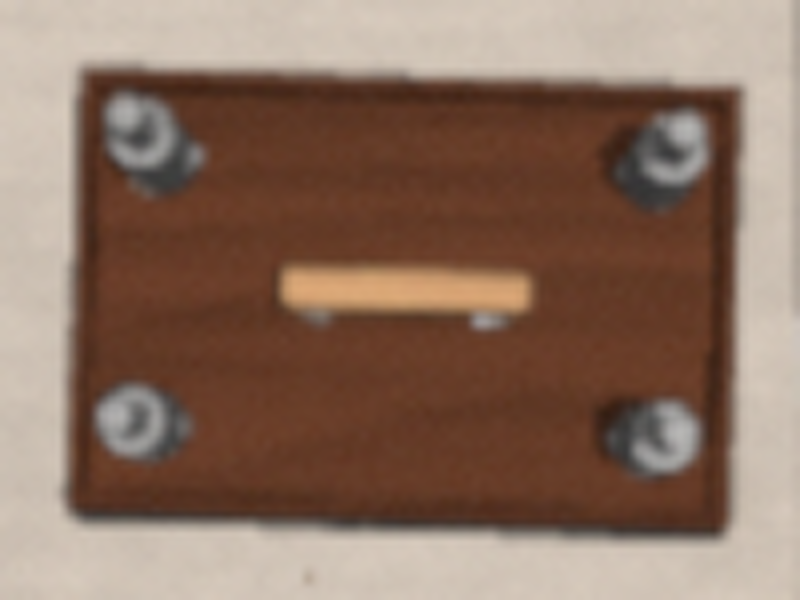

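View pics/z11.png

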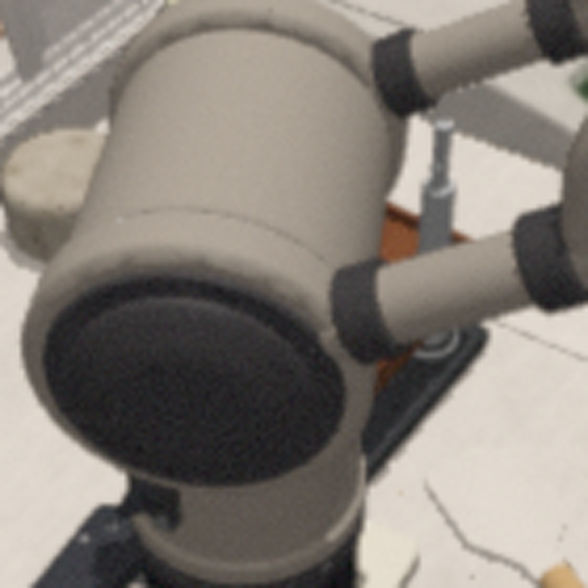

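View pics/s7.png

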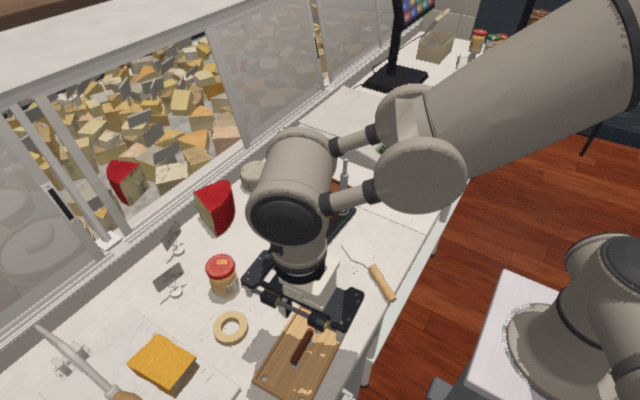

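```bash
python3 - <<'E'
from h import *
c=dict(np.load('pics/t3.npz'))
def f(pts,z): return np.array([ray(c,(x+.5)/8-.5+270,(y+.5)/8-.5+150,z)[:2] for x,y in pts])
T=f([(125,109),(686,128),(680,432),(117,414)],202);print(T.round(1),T.mean(0).round(1))
S=f([(142,130),(678,148),(662,435),(132,421)],156);print(S.round(1),S.mean(0).round(1))
R=f([(85,70),(740,90),(727,530),(70,513)],102);print('darktier rim',R.mean(0).round(1))
b=f([(281,265),(530,275),(528,313),(281,305)],133);print('bar',b.mean(0).round(1))
E
```

```text
[[ 667.8   55.1]
 [ 662.3 -100.9]
 [ 577.8  -98.9]
 [ 582.8   57. ]] [622.7 -21.9]
[[ 668.    54.2]
 [ 662.6 -103. ]
 [ 578.5  -98. ]
 [ 582.6   56.8]] [622.9 -22.5]
darktier rim [622.1 -23.2]
bar [622.9 -23.1]
```

Request:
{"name": "carry_out", "arguments": {"motion": [[0.4,-3,1,40,0.1],[0.4,-3,1,75,0.1],[0.4,-3,1,75,0.1]]}}

```text
time: 21.35
tool_pos: [443.6, 288.5, 75.0]
tcp_rot: [-3.131, 0.006, 1.648]
contact_force: [0.1, 0.3, 0.7]
grip_width: 55.0
```

```bash
python3 -c "
from h import *
plan((447.5,292,22.5,94.4))
s=snap('scene','s8')
b=cv2.imread('pics/s8.png')[270:400,220:380]
cv2.imwrite('pics/z12.png',cv2.resize(b,None,fx=4,fy=4,interpolation=cv2.INTER_CUBIC))"
```

```text
t 21.35 p [443.62 288.49  74.97] rot [-179.4     0.35   94.43] F [0.1 0.3 0.7] M [-0.01  0.02 -0.01] w 55.0
  (447.5, 292, 22.5, 94.4) -> 3.2 4.1 52.5 0.0
```

View pics/z12.png

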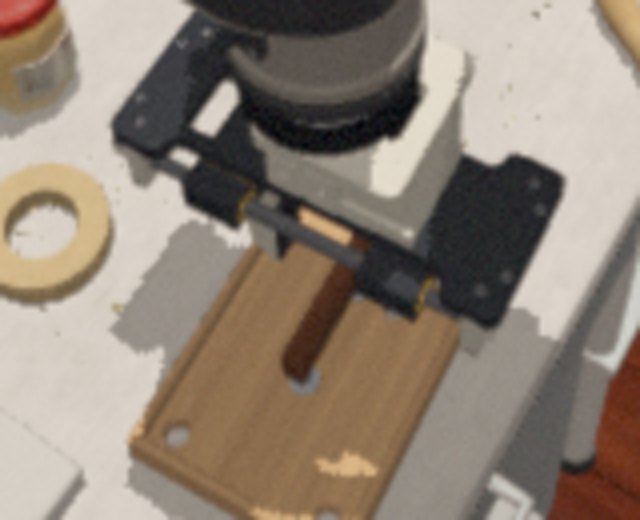

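Request:
{"name": "carry_out", "arguments": {"motion": [[0.4,3.2,4.1,20,0],[0.4,3.2,4.1,40,0],[0.4,3.2,4.1,52,0],[0.4,3.2,4.1,52,0],[1,3.2,4.1,52,0],[1,3.2,4.1,52,0],[1,3.2,4.1,52,0],[1,3.2,4.1,52,0],[1,3.2,4.1,52,0],[1,3.2,4.1,52,0]]}}

```text
time: 22.65
tool_pos: [448.2, 292.4, 24.7]
tcp_rot: [-3.135, 0.005, 1.648]
contact_force: [-0.8, -0.1, 2.4]
grip_width: 13.2
```

```bash
python3 -c "
from h import *
plan((434,-284,250,103.3))"
```

```text
t 22.65 p [448.22 292.41  24.66] rot [-179.6     0.28   94.43] F [-0.8 -0.1  2.4] M [-0.15  0.01  0.02] w 13.2
  (434, -284, 250, 103.3) -> -573.6 -58.7 -225.3 -8.9
```

Request:
{"name": "carry_out", "arguments": {"motion": [[1,0,0,-20,0],[1,0,0,-60,0],[1,0,0,-110,0],[1,0,0,-160,0],[1,0,0,-210,0],[1,0,0,-225,0],[1,0,0,-225,0]]}}

```text
time: 23.52
tool_pos: [449.5, 293.5, 248.9]
tcp_rot: [-3.134, 0.005, 1.648]
contact_force: [-0.1, -0.1, -4.0]
grip_width: 12.6
```

```bash
python3 -c "
from h import *
plan((624,-22.5,250,88.2))"
```

```text
t 23.52 p [449.54 293.52 248.95] rot [-179.57    0.29   94.43] F [-0.1 -0.1 -4. ] M [-0.06  0.07 -0.02] w 12.6
  (624, -22.5, 250, 88.2) -> -328.6 149.5 -1.1 6.2
```

Request:
{"name": "carry_out", "arguments": {"motion": [[1,-35,15,-5,1],[1,-85,35,-8,2],[1,-135,60,-8,3],[1,-185,85,-8,4],[1,-235,108,-8,5],[1,-285,130,-8,6.2],[1,-318,145,-8,6.2],[1,-328.6,149.5,-6,6.2],[1,-328.6,149.5,-5,6.2],[1,-328.6,149.5,-5,6.2]]}}

```text
time: 24.78
tool_pos: [623.2, -21.1, 253.4]
tcp_rot: [-3.133, 0.005, 1.541]
contact_force: [0.0, -0.4, -2.8]
grip_width: 12.5
```

```bash
python3 -c "
from h import *
plan((624,-22.5,250,88.2))
s=snap('scene','s9')
b=cv2.imread('pics/s9.png')[90:210,240:400]
cv2.imwrite('pics/z13.png',cv2.resize(b,None,fx=5,fy=5,interpolation=cv2.INTER_CUBIC))"
```

```text
t 24.77 p [623.25 -21.14 253.43] rot [-179.48    0.29   88.31] F [ 0.  -0.4 -2.8] M [-0.09  0.04  0.01] w 12.5
  (624, -22.5, 250, 88.2) -> -1.3 0.8 3.4 0.1
```

View pics/z13.png

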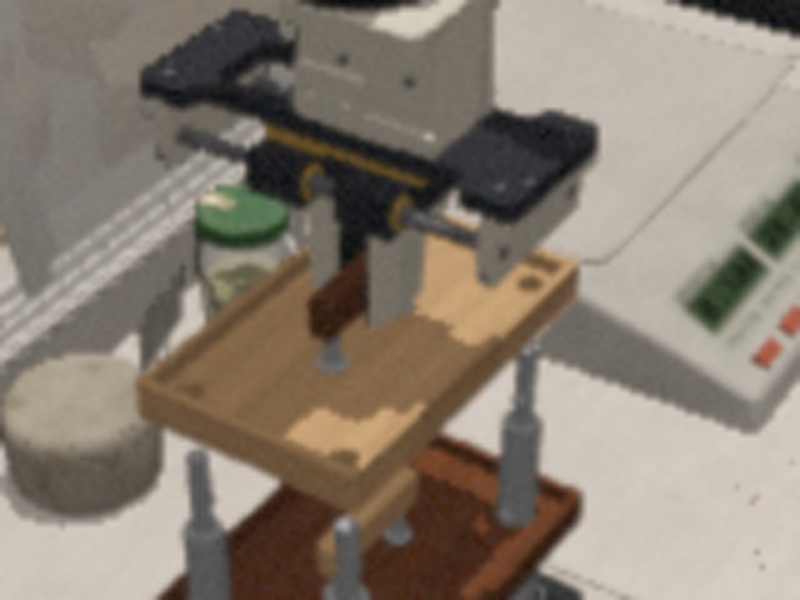

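```bash
python3 - <<'E'
from h import *
s=dict(np.load('pics/s9.npz'))
g=lambda x,y,z: ray(s,(x+.5)/5-.5+240,(y+.5)/5-.5+90,z)[:2]
H=np.array([g(194,391,240.7),g(345,458,240.7),g(530,284,240.7)]);T=np.array([g(198,454,202),g(346,524,202),g(530,352,202)])
print(H.round(1),T.round(1),(T-H).round(1),(T-H).mean(0))
b=cv2.imread('pics/s9.png')
def crop(cx,cy): 
    x=int(240+cx/5);y=int(90+cy/5);return cv2.resize(b[y-8:y+9,x-8:x+9],(260,260),interpolation=cv2.INTER_CUBIC)
o=np.vstack([np.hstack([crop(*p) for p in [(194,391),(345,458),(530,284)]]),np.hstack([crop(*p) for p in [(198,454),(346,524),(530,352)]])])
cv2.imwrite('pics/z14.png',o)
print([(int(240+a/5)-8,int(90+c/5)-8) for a,c in [(194,391),(345,458),(530,284),(198,454),(346,524),(530,352)]])
E
```

```text
[[666.4  56.2]
 [584.1  58.8]
 [580.  -96.5]] [[668.5  54.7]
 [584.5  58.3]
 [577.1 -95.6]] [[ 2.1 -1.5]
 [ 0.4 -0.5]
 [-2.9  0.9]] [-0.1362852  -0.34116049]
[(270, 160), (301, 173), (338, 138), (271, 172), (301, 186), (338, 152)]
```

View pics/z14.png

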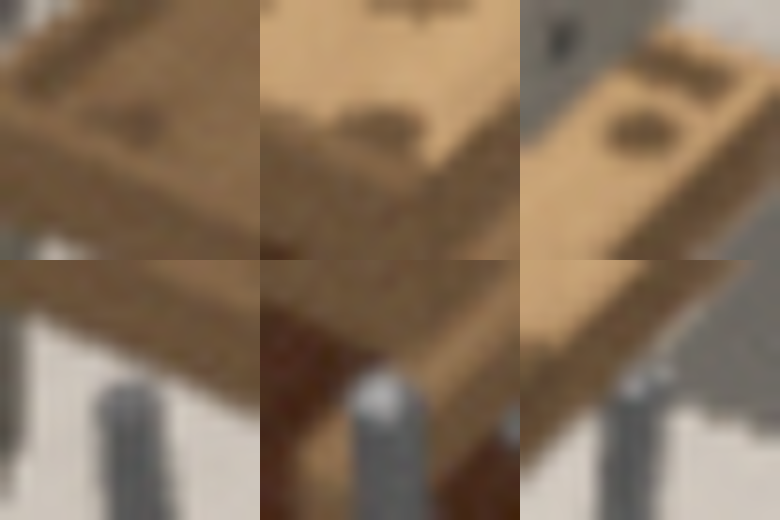

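Request:
{"name": "carry_out", "arguments": {"motion": [[1,-0.3,0.5,8,0.1],[1,-0.3,0.5,16,0.1],[1,-0.3,0.5,22,0.1],[1,-0.3,0.5,24,0.1],[1,-0.3,0.5,24,0.1],[1,-0.3,0.5,24,0.1]]}}

```text
time: 25.58
tool_pos: [623.9, -21.6, 230.3]
tcp_rot: [-3.134, 0.005, 1.54]
contact_force: [-0.2, 0.4, -3.0]
grip_width: 12.7
```

```bash
python3 -c "
from h import *
plan((623.7,-21.4,220,88.2))
s=snap('scene','s10')
b=cv2.imread('pics/s10.png')[120:220,250:370]
cv2.imwrite('pics/z15.png',cv2.resize(b,None,fx=6,fy=6,interpolation=cv2.INTER_CUBIC))"
```

```text
t 25.57 p [623.88 -21.6  230.32] rot [-179.57    0.31   88.22] F [-0.2  0.4 -3. ] M [-0.1   0.04  0.07] w 12.7
  (623.7, -21.4, 220, 88.2) -> 0.2 -0.2 10.3 0.0
```

View pics/z15.png

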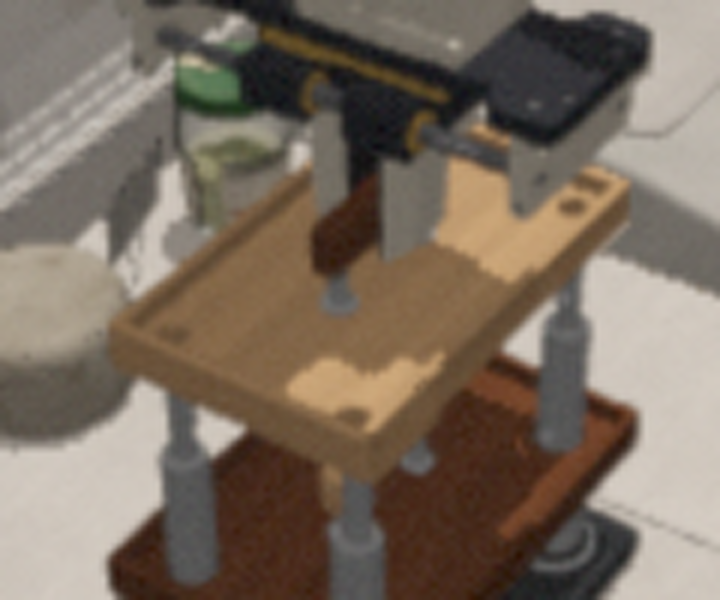

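Request:
{"name": "carry_out", "arguments": {"motion": [[1,0.2,-0.1,2,0],[1,0.2,-0.1,3.5,0],[1,0.2,-0.1,4.5,0],[1,0.2,-0.1,4.5,0]]}}

```text
time: 26.12
tool_pos: [623.7, -21.4, 225.7]
tcp_rot: [-3.134, 0.005, 1.54]
contact_force: [1.2, -0.0, -3.9]
grip_width: 12.7
```

```bash
python3 -c "
from h import *
plan((623.7,-21.4,220,88.2))"
```

```text
t 26.12 p [623.71 -21.42 225.7 ] rot [-179.56    0.3    88.22] F [ 1.2 -0.  -3.9] M [-0.14  0.05  0.05] w 12.7
  (623.7, -21.4, 220, 88.2) -> 0.0 -0.0 5.7 0.0
```

Request:
{"name": "carry_out", "arguments": {"motion": [[1,0,0,1,0],[1,0,0,2,0],[1,0,0,3,0],[1,0,0,3,0]]}}

```text
time: 26.62
tool_pos: [623.6, -21.5, 222.6]
tcp_rot: [-3.134, 0.005, 1.54]
contact_force: [-0.2, -1.1, -3.8]
grip_width: 13.0
```

```bash
python3 -c "
from h import *
plan((623.7,-21.4,220,88.2))"
```

```text
t 26.62 p [623.6  -21.51 222.57] rot [-179.55    0.31   88.21] F [-0.2 -1.1 -3.8] M [-0.23  0.1   0.02] w 13.0
  (623.7, -21.4, 220, 88.2) -> 0.1 0.1 2.6 0.0
```

Request:
{"name": "carry_out", "arguments": {"motion": [[1,0.1,0.1,1,0],[1,0.1,0.1,2,0],[1,0.1,0.1,3,0],[1,0.1,0.1,4,0],[1,0.1,0.1,4,0]]}}

```text
time: 27.25
tool_pos: [623.6, -21.4, 218.4]
tcp_rot: [-3.134, 0.005, 1.54]
contact_force: [-0.7, -1.2, -3.7]
grip_width: 12.9
```

```bash
python3 -c "
from h import *
plan((623.7,-21.4,220,88.2))
s=snap('scene','s11')
b=cv2.imread('pics/s11.png')[120:220,250:370]
cv2.imwrite('pics/z16.png',cv2.resize(b,None,fx=6,fy=6,interpolation=cv2.INTER_CUBIC))"
```

```text
t 27.25 p [623.64 -21.43 218.43] rot [-179.54    0.31   88.22] F [-0.7 -1.2 -3.7] M [-0.28  0.09 -0.01] w 12.9
  (623.7, -21.4, 220, 88.2) -> 0.0 0.1 -1.6 0.0
```

View pics/z16.png

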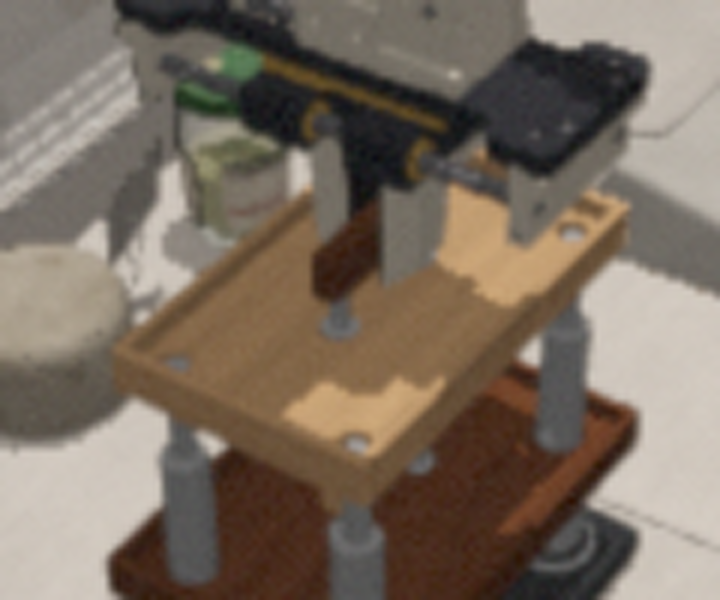

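All three holes in view have steel tips inside them, and there is no upward force. I'll go on down to the upper balls.

Request:
{"name": "carry_out", "arguments": {"motion": [[1,0,0,2,0],[1,0,0,5,0],[1,0,0,8,0],[1,0,0,11,0],[1,0,0,14,0],[1,0,0,14,0]]}}

```text
time: 28.05
tool_pos: [623.4, -21.5, 204.0]
tcp_rot: [-3.133, 0.005, 1.54]
contact_force: [-0.4, -0.6, -4.2]
grip_width: 12.8
```

Request:
{"name": "carry_out", "arguments": {"motion": [[1,0,0,2,0],[1,0,0,4,0],[1,0,0,6,0],[1,0,0,7,0],[1,0,0,7,0]]}}

```text
time: 28.68
tool_pos: [623.9, -21.5, 198.1]
tcp_rot: [-3.135, 0.005, 1.54]
contact_force: [0.1, 0.1, 5.2]
grip_width: 12.6
```

```bash
python3 -c "
from h import *
plan((623.7,-21.4,180.7,88.2))
s=snap('scene','s12')
b=cv2.imread('pics/s12.png')[120:220,250:370]
cv2.imwrite('pics/z17.png',cv2.resize(b,None,fx=6,fy=6,interpolation=cv2.INTER_CUBIC))"
```

```text
t 28.68 p [623.85 -21.5  198.09] rot [-179.63    0.31   88.22] F [0.1 0.1 5.2] M [-0.08  0.14 -0.02] w 12.6
  (623.7, -21.4, 180.7, 88.2) -> 0.1 -0.2 17.4 0.0
```

View pics/z17.png

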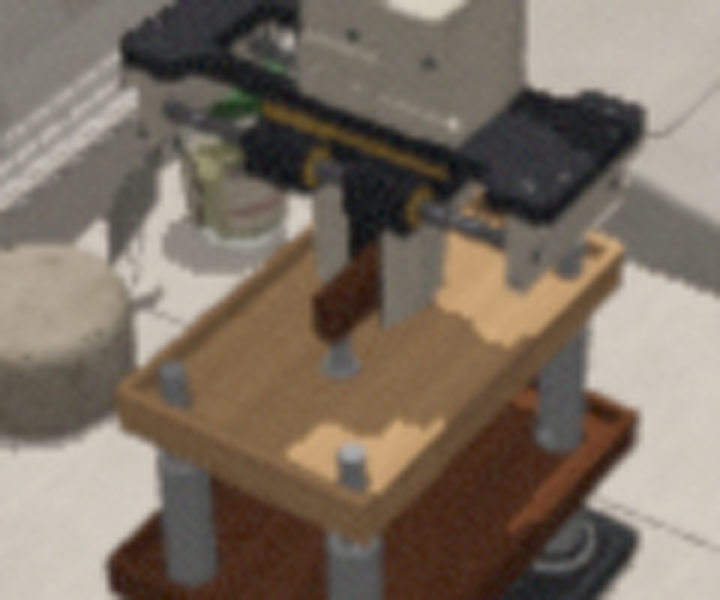

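The tier is on the balls with about 9 N on it. I'll press past them slowly.

Request:
{"name": "carry_out", "arguments": {"motion": [[1,0,-0.1,1.5,0],[1,0,-0.1,3,0],[1,0,-0.1,4.5,0],[1,0,-0.1,5.5,0],[1,0,-0.1,5.5,0]]}}

```text
time: 29.35
tool_pos: [623.8, -21.5, 192.4]
tcp_rot: [-3.135, 0.005, 1.54]
contact_force: [0.5, 0.4, 2.5]
grip_width: 12.7
```

Request:
{"name": "carry_out", "arguments": {"motion": [[1,0,0,2,0],[1,0,0,4,0],[1,0,0,6,0],[1,0,0,8,0],[1,0,0,8,0]]}}

```text
time: 29.98
tool_pos: [623.1, -21.5, 183.2]
tcp_rot: [-3.133, 0.005, 1.54]
contact_force: [1.5, -0.7, -2.3]
grip_width: 13.1
```

```bash
python3 -c "
from h import *
plan((623.7,-21.4,180.7,88.2))"
```

```text
t 29.98 p [623.13 -21.54 183.23] rot [-179.5     0.3    88.22] F [ 1.5 -0.7 -2.3] M [-0.29 -0.2   0.01] w 13.1
  (623.7, -21.4, 180.7, 88.2) -> 0.2 0.6 2.5 0.0
```

Request:
{"name": "carry_out", "arguments": {"motion": [[1,0,0.2,1.5,0],[1,0,0.2,2.5,0],[1,0,0.2,3.5,0],[1,0,0.2,3.5,0]]}}

```text
time: 30.48
tool_pos: [623.8, -21.6, 180.7]
tcp_rot: [-3.135, 0.005, 1.54]
contact_force: [-0.1, 0.2, 5.5]
grip_width: 12.9
```

Request:
{"name": "carry_out", "arguments": {"motion": [[1,0,0,1.5,0],[1,0,0,2.5,0],[1,0,0,2.5,0]]}}

```text
time: 30.85
tool_pos: [624.9, -21.7, 180.7]
tcp_rot: [-3.139, 0.006, 1.54]
contact_force: [-1.3, 0.2, 11.6]
grip_width: 12.5
```

```bash
python3 -c "
from h import *
plan((623.7,-21.4,180.7,88.2))
s=snap('scene','s13')
b=cv2.imread('pics/s13.png')[120:220,250:370]
cv2.imwrite('pics/z18.png',cv2.resize(b,None,fx=6,fy=6,interpolation=cv2.INTER_CUBIC))"
```

```text
t 30.85 p [624.87 -21.69 180.68] rot [-179.87    0.34   88.21] F [-1.3  0.2 11.6] M [-0.08  0.16 -0.06] w 12.5
  (623.7, -21.4, 180.7, 88.2) -> 0.3 -1.2 -0.0 0.0
```

View pics/z18.png

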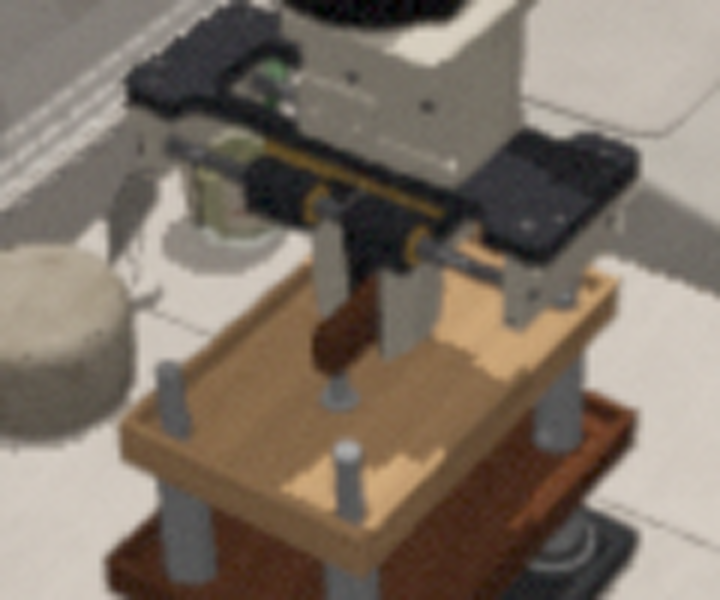

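Firm stop at an underside height of 156.0 mm. I'll ease off and let go.

Request:
{"name": "carry_out", "arguments": {"motion": [[1,0,-0.4,0,0],[1,0,-0.4,0,0],[0.7,0,-0.4,0,0],[0.7,0,-0.4,0,0],[0.6,0,-0.4,0,0],[0.6,0,-0.4,-15,0],[0.6,0,-0.4,-50,0],[0.6,0,-0.4,-90,0],[0.6,0,-0.4,-110,0]]}}

```text
time: 32.02
tool_pos: [625.4, -21.1, 294.6]
tcp_rot: [3.139, 0.006, 1.54]
contact_force: [-0.2, 0.6, -0.1]
grip_width: 36.6
```

```bash
python3 -c "
from h import *
plan((450,200,300,88))"
```

```text
t 32.02 p [625.43 -21.09 294.61] rot [179.85   0.37  88.22] F [-0.2  0.6 -0.1] M [-0.06  0.07  0.  ] w 36.6
  (450, 200, 300, 88) -> 215.5 -182.2 -5.4 0.2
```

Request:
{"name": "carry_out", "arguments": {"motion": [[0.6,-30,-30,0,0],[0.6,-70,-70,0,0],[0.6,-110,-110,0,0],[0.6,-150,-145,0,0],[0.6,-190,-170,0,0],[0.6,-220,-185,0,0],[0.6,-230,-190,0,0],[0.6,-230,-190,0,0]]}}

```text
time: 33.02
tool_pos: [428.5, -245.2, 296.2]
tcp_rot: [3.138, 0.007, 1.539]
contact_force: [-1.4, 0.1, 1.3]
grip_width: 36.6
```

```bash
python3 -c "
from h import *
plan()
c=snap('top','t4');s=snap('scene','s14')
a=cv2.imread('pics/t4.png')[150:225,270:370];b=cv2.imread('pics/s14.png')[130:270,240:380]
cv2.imwrite('pics/z19.png',cv2.resize(a,None,fx=8,fy=8,interpolation=cv2.INTER_CUBIC));cv2.imwrite('pics/z20.png',cv2.resize(b,None,fx=4.2,fy=4.2,interpolation=cv2.INTER_CUBIC))
for d in (c,s):
    W=cloud(d);
    P=W[(abs(W[...,0]-623)<30)&(abs(W[...,1]+23)<70)]; P=P[(P[:,2]>158)&(P[:,2]<176)]
    if len(P)>20:
        A=np.c_[P[:,:2]-[623,-23],np.ones(len(P))];print('light plate fit slope/z',np.linalg.lstsq(A,P[:,2],rcond=None)[0].round(4),len(P))
c=dict(c)
f=lambda pts,z:0
"
```

```text
t 33.02 p [ 428.49 -245.2   296.16] rot [179.8    0.37  88.15] F [-1.4  0.1  1.3] M [-0.11  0.06 -0.01] w 36.6
light plate fit slope/z [2.00000e-03 3.00000e-04 1.67877e+02] 1362
light plate fit slope/z [2.000000e-03 3.000000e-04 1.679776e+02] 689
```

View pics/z19.png

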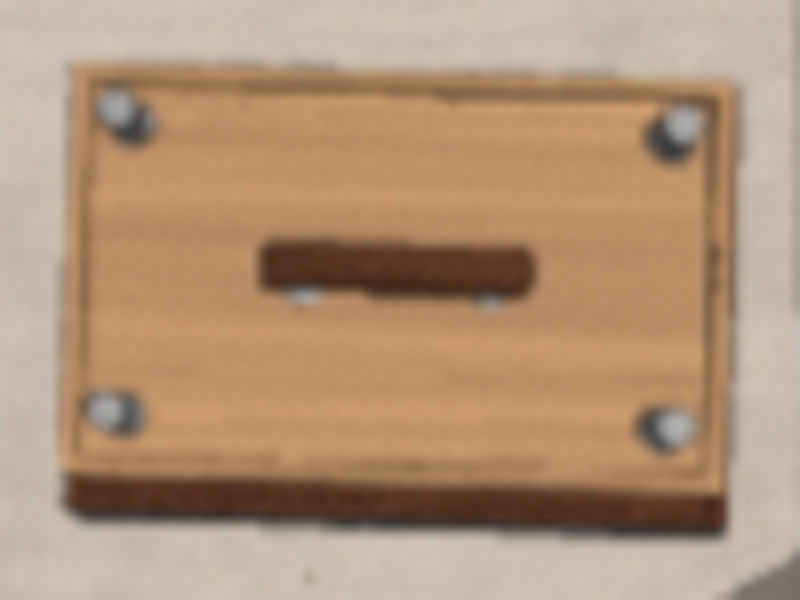

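View pics/z20.png

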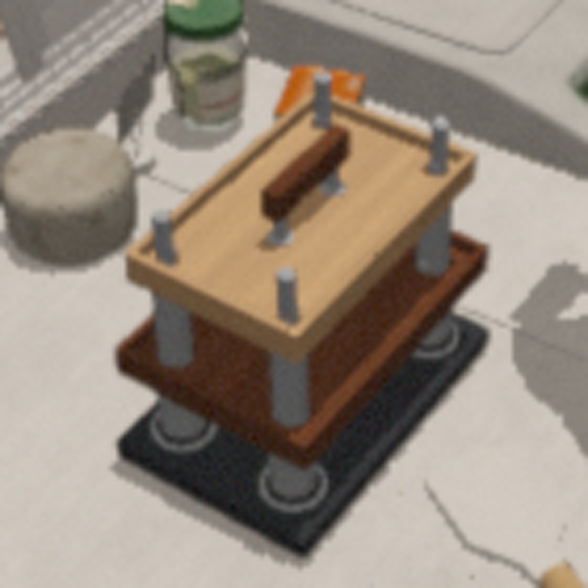

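View pics/t4.png

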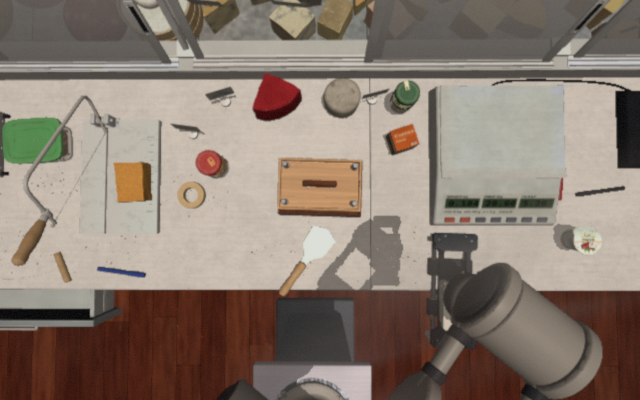

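The light plate's top is at 168 mm, as it should be, and level. Before handing in I'll check that the dark tier is level, using the earlier top view and the present scene view.

```bash
python3 - <<'E'
from h import *
for n in('t3','s14'):
    d=dict(np.load(f'pics/{n}.npz'));W=cloud(d);P=W[(abs(W[...,0]-623)<58)&(abs(W[...,1]+23)<92)];P=P[(P[:,2]>85)&(P[:,2]<99)]
    A=np.c_[P[:,:2]-[623,-23],np.ones(len(P))]
    for _ in range(4):
        k=np.linalg.lstsq(A,P[:,2],rcond=None)[0];m=abs(A@k-P[:,2])<1.5;A,P=A[m],P[m]
    print(n,k.round(4),len(P))
print(bot.close_job())
E
```

```text
t3 [-1.10000e-03 -1.80000e-03  9.19401e+01] 1790
s14 [2.60000e-03 2.00000e-04 9.20651e+01] 705
the job is handed in; nothing more can be done
None
```

The stand is assembled, and I handed the job in at about 33 s of the 72 s allowed. Both tiers went on in the order asked, and the gripper let go with the arm clear of everything.

- **Dark tier:** I lowered it over the tips and circled it to centre the posts in the holes. Then I pressed it past the lower balls onto the steps and circled it slightly again to straighten the posts. It came to a firm stop under about 17 N.
- **Light tier:** It went over all four tips without any upward force, and past the upper balls to a firm stop under about 15 N.

| Last check | Measured | Expected |
|---|---|---|
| Dark plate top, from depth | 91.9–92.1 mm | 92 mm |
| Light plate top, from depth | 167.9–168.0 mm | 168 mm |
| Slope of either plate | at most 0.003 | level |

- **Surroundings:** The final pictures show all four posts through both tiers, and the jar, carton and other things around the stand where they were.
- **Not checked:** The cheese is hidden under the tiers in the last views, so I could not see it. It stood undisturbed in the last views that showed it, and the dark tier sits 16 mm above the taller cut. I also could not see the sprung balls themselves, so that they are out over the plates is inferred from the heights and the stop forces.
- **Disagreement:** The two cameras differed by about 2 mm on horizontal position. It did not hinder the fit.

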